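# Set the bench magnifier's sliding tube to its tape mark and clamp it with the cam lever

## Robot

A 6-joint arm with a two-finger parallel gripper is mounted at the origin on the work surface. World frame = base frame: x ahead of the robot, y to its left, z up, the work surface at z = 0. Lengths are in mm, angles in rad, forces in N, time in s.
With the tool pointing down it reaches from about 275 to 750 mm from the base axis. Payload 10.2 kg.
Tool frame: the origin (TCP) lies at the centre of the arm's flange, where the gripper is bolted on; the fingertips stand 173 mm ahead of it and the grasp point (between the pads) lies 155 mm ahead of it; z points along the fingers, y is the line along which they close (so a half turn about z gives the same grasp; the last joint's range is limited). The gripper opens to 85 mm and grips with 20 to 120 N. Pads are 22 mm wide; open, the fingers measure 114 mm over their backs; the gripper's body (76 mm by 85 mm) begins 54 mm behind the grasp point. The pads swing forward as they close: fully open they stand 13 mm farther back than shut.
Start: joints at [-1.451, 0.313, 1.498, -0, 1.331, -0.223], TCP at [176.453, -494.466, 404.694] pointing down, gripper open.
Joint ranges: [-2.94, 2.94], [-0.97, 2.17], [0.19, 2.56], [-1.23, 4.37], [0.02, 3.11], [-2.88, 2.88]. Speed limits (rad/s): [2.39, 2.39, 3.01, 3.14, 3.14, 3.14].

## Interface

Orientations are given as a unit quaternion [w, x, y, z].
In Python, from rig import status, capture, camera_info, ticket gives the robot as it stands.
- The arm moves only by the shell command python3 -m crank 'ROWS' [FORCE]. ROWS is JSON, a list of rows, each a list of 7 numbers: the shift along the tool's x, y, z as a fraction of full scale, then the turn, a rotation vector about the tool's x, y, z as a fraction of full scale, then the closure, from 0 (fully open) to 1 (shut). A call has 1 to 12 rows; each row is the pose to reach, as a shift and turn from the pose commanded when the call began, along the tool's axes at that moment; what a row does not reach only later rows make up. Full scale, the value 1, is 0.1 m for a shift and 45 degrees for a turn. A row lasts 1/10 s, in which the tool goes at most 50 mm and 8.59 degrees, less where a joint would pass 70% of its speed; a pose out of reach is approached as far as the arm can. A call with a number of a shift or a turn outside -1 to 1 is refused whole. A call with a gripper value outside its range is refused whole. The fingers move at their own pace and stop on an object; FORCE is the grip in N (left out, the last holds). Time passes only in rows, so rows that repeat a pose let the fingers close. It gives the time, the measured TCP pose, the force, the opening and the grip force at its end, in the units of the state.
- status.sense(): the state, without advancing time (a new reading comes with each control period).
- capture(name): name is "scene" or "top"; returns (picture, depth): 480x640x3 uint8, red, green, blue; 480x640 float32, mm along the optical axis (not along the pixel's ray), 0 where there is no reading.
- camera_info(name): a dict with "K" (3x3 intrinsics, pixels), "D" ([k1, k2, p1, p2, k3] as OpenCV has them; the pictures are not rectified), "camera_from_world" (4x4, takes a point from world to camera coordinates). Camera axes: x right, y up, looking along -z (the intrinsics and any distortion apply to the point x, -y, -z); pixel columns grow to the right and rows downward; lengths in mm; the calibration is good to about 2 mm. A picture is of the moment at which its call begins. camera_info takes no time and is no camera call.
- ticket.finish_job(): hands the job in; it is judged then, once.
The state is a dict: "time_s": time; "joints": joint angles; "dq": joint speeds; "tau": joint torques, N m; "eef_pos": TCP position; "ee_rot": TCP orientation; "force": force on the tool from outside, world axes, zero at the start; "wrist_torque": the same for the moment, N m; "grip_width": opening from 0.0 (shut) to 1.0 (fully open); "grip_force": force on a finger pad.
Only numpy, scipy, OpenCV 4.12 (cv2) and the standard library are available. Lean on these libraries where they do the work, as an engineer would, in place of code of your own. Each camera call takes 0.05 s, during which the arm holds its last target. There are 200 camera calls.

## Task

The magnifier's cam lever is open and its sliding tube has run down the sloping rod. Take the clamp between its flat back and the open lever, draw the tube up the rod until the clamp's edge meets the edge of the tape mark, and only then squeeze the lever fully shut, never letting the tube slip off the mark. Finish still holding the clamp with the lever shut, and leave the palette box, pots, wooden handle and clip stand where they are.

Things in the scene. Friction and masses are not known exactly. Their poses are not given: they have to be found in the camera images.
- stand: Bench magnifier stand, screwed down, immovable: iron foot 150 mm across, column 19 mm thick, at its top a 40 mm iron head from which a steel rod 12 mm thick slopes down at 18 degrees (0.314 rad). Origin: underside of the foot on the column axis. The rod's axis starts 215 mm above it and runs along the stand's own -y, falling 18 degrees, 215 mm long. Own x is level and square to the rod.
- sleeve: Sliding tube with clamp and lens, about 0.45 kg, free only along the rod. Origin: rod's axis, at the clamp's end face (edge) towards the column. Own +y: up the rod to the column, x: level, lever side, z: up, square to the tube. Along -y: black split clamp 29 mm thick and 34 long, 17 mm tube, lens 106 mm wide centred at y = -214. It starts at its lower stop, drawn there by 1 to 2 N of weight.
- back_rest (a point): Centre of the flat rest on the clamp's back, facing the sleeve's -x; the rest is 30 mm along the tube, 28 mm high. At x = -17, y = -17, z = -4 mm in the sleeve's frame. One finger goes here, the other on the lever's paddle, from above: 56 to 60 mm overall with the lever open, 37 mm shut. Only the paddle gives way, so the middle between the fingers moves 10 mm to the sleeve's -x while it shuts.
- lever (a joint): Angle of the clamp's steel cam lever in rad: 0 = shut, hanging close beside the clamp; 0.7 = widest open, sticking out on the clamp's +x side; starts 0.55 to 0.7. Its pin is parallel to the tube, at x = 16, z = 12 mm in the sleeve's frame. Stiff: stays put under a pinch of 4 N; the cam bites from 0.25 rad down and the end needs 15 N at the tip. Shut, it stays, and holds over 8 N along the rod.
- lever_tip (a point): Centre of the rounded tip, 6 mm thick, of the lever's flat paddle, which is 23 mm wide along the tube; 36 mm from the pin, midway along the clamp. In the sleeve's frame at lever angle a it lies at x = 16 + 36 sin a + cos a, z = 12 - 36 cos a + sin a (mm): shutting brings it in and 7 mm down. A finger that presses only sideways rubs on it; a hand that sinks with it shuts it more easily.
- mark (a point): The length mark: edge nearest the lens, taken on the rod's axis, of a band of paper tape 8 mm wide wrapped flat and fast on the rod between the column's head and the tube, 85 to 120 mm out from the column's axis along the rod. The tube is on the mark when the sleeve's origin meets this point, 30 to 65 mm up the rod from its start.
- palette: Bystander: closed blue plastic wet palette box, 146 x 206 x 38 mm, loose, origin at the centre of its underside.
- pots: Bystander: square wooden block 90 x 90 mm holding four capped paint pots, 51 mm high in all, loose, origin at the centre of its underside.
- handle: Bystander: turned wooden painting handle standing upright, 74 mm high, 48 mm across the foot, loose, origin at the centre of its underside.
- clipstand: Bystander: crocodile clip on a thin rod in a round iron foot 70 mm across, about 135 mm high, loose, origin at the centre of its underside.

How it is judged:
By the outcome, as a careful person would: the job done as asked, in the order asked, and still so for the second after the job is handed in, while the arm keeps its last pose, push and grip.
It also fails if it takes over 32 s, if anything falls off the work surface, if the arm or the gripper's body presses on something with over 40 N, if the wrist force passes 120 N, or if a joint passes its speed limit or range.

## Working session

There is one attempt and no reset: what is moved stays moved. The work goes in short steps, Python scripts to look and compute and a shell command to move; the robot and the scene stay as the last step left them, time stands still between calls to the robot, and variables do not carry over. Pictures are saved under pics/ and viewed, at most 10 in all, crops included, and the job is handed in when it is done.

```bash
ls; mkdir -p pics; cat > h.py <<'E'
import numpy as np, cv2
from rig import status, capture, camera_info
def snap(n,name):
    p,d=capture(n); cv2.imwrite(f'pics/{name}.png',p[:,:,::-1]); np.save(f'pics/{name}_d.npy',d); return p,d
def ray(n,uv):
    c=camera_info(n);K=np.array(c['K'],float);D=np.array(c['D'],float);T=np.array(c['camera_from_world'],float)
    q=cv2.undistortPoints(np.array(uv,float).reshape(-1,1,2),K,D).reshape(-1,2)
    dc=np.c_[q[:,0],-q[:,1],-np.ones(len(q))]
    R=T[:3,:3]; o=-R.T@T[:3,3]
    return o,dc@R   # dir with unit optical depth
def pts(n,uv,d):
    o,r=ray(n,uv); return o+r*np.array(d)[:,None]
def proj(n,P):
    c=camera_info(n);K=np.array(c['K'],float);D=np.array(c['D'],float);T=np.array(c['camera_from_world'],float)
    q=np.asarray(P,float)@T[:3,:3].T+T[:3,3]; q=q*[1,-1,-1]
    return cv2.projectPoints(q,np.zeros(3),np.zeros(3),K,D)[0].reshape(-1,2)
E
python3 - <<'E'
from h import *
a=snap('scene','s0');b=snap('top','t0')
for n in('scene','top'):
    o,r=ray(n,[[320,240]]);print(n,o,r)
print((a[1]>0).mean(),(b[1]>0).mean()); s=status.sense();print(s)
E
```

```text
pics
scene [1497.84217991 -156.27882605 1039.72953229] [[-0.71847256  0.1504279  -0.67916224]]
top [ 406.78503183   50.39591541 1265.00355924] [[ 0.08751965 -0.02521164 -0.9958775 ]]
0.9959700520833333 0.9958333333333333
{'time_s': 0.1, 'joints': array([-1.45143179e+00,  3.13398837e-01,  1.49832620e+00,  1.69515046e-05,
        1.33099338e+00, -2.23396181e-01]), 'dq': array([ 0.00028053, -0.00191441, -0.00264736, -0.00096455, -0.00079277,
       -0.00021723]), 'tau': array([ 1.83575401e-03, -4.12901330e+01, -2.60144913e+01, -2.55222403e-04,
        2.95384445e-03, -7.51732586e-06]), 'eef_pos': array([ 176.43523882, -494.43929444,  404.20288344]), 'ee_rot': array([-5.61691995e-04,  9.85350484e-01,  1.70540631e-01,  3.74864824e-05]), 'force': array([-0.57223561, -0.2065226 ,  0.03322638]), 'wrist_torque': array([-0.01044612,  0.02821554, -0.02113493]), 'grip_force': 0.0, 'grip_width': 0.9990543057336905}
```

View pics/s0.png

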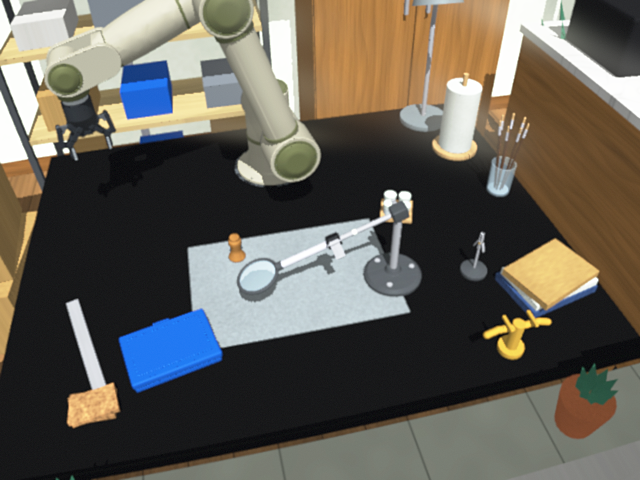

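View pics/t0.png

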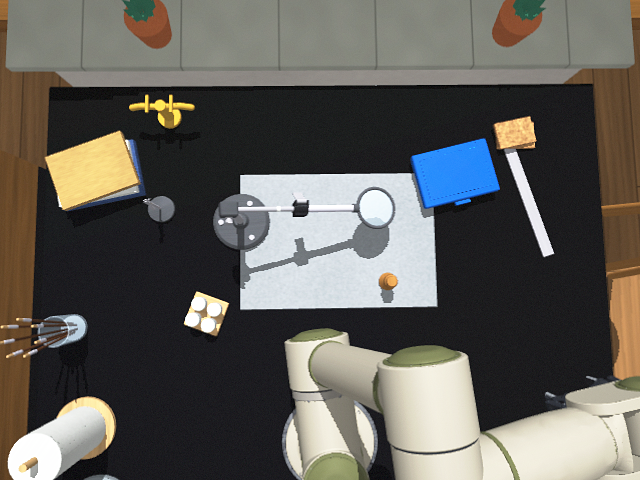

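The scene view has the clamp at about (335,245) and the stand foot at (393,273). In the top view the clamp is at about (300,208) with the lever pointing up in the image (world +x), and the rod runs left to right. I'll zoom in on both.

```bash
python3 - <<'E'
from h import *
a=cv2.imread('pics/s0.png')[190:300,280:430]; b=cv2.imread('pics/t0.png')[175:245,210:330]
cv2.imwrite('pics/c1.png',cv2.resize(a,None,fx=5,fy=5,interpolation=cv2.INTER_NEAREST))
cv2.imwrite('pics/c2.png',cv2.resize(b,None,fx=6,fy=6,interpolation=cv2.INTER_NEAREST))
E
```

```text
(no output)
```

View pics/c1.png

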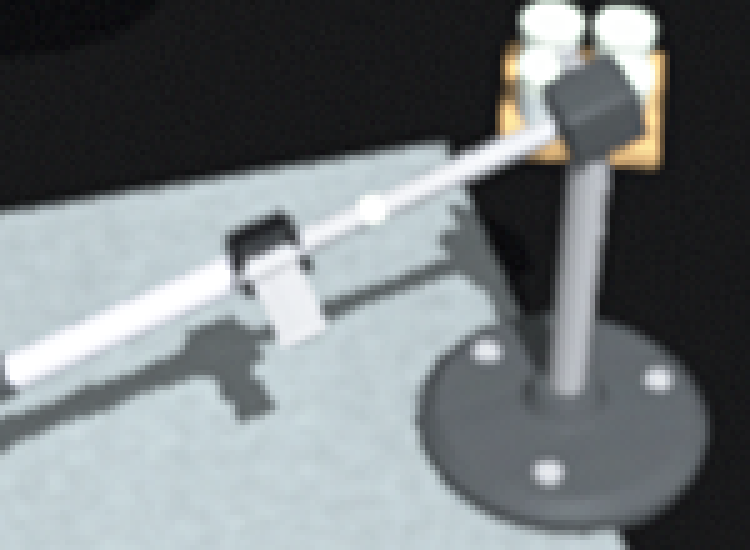

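View pics/c2.png

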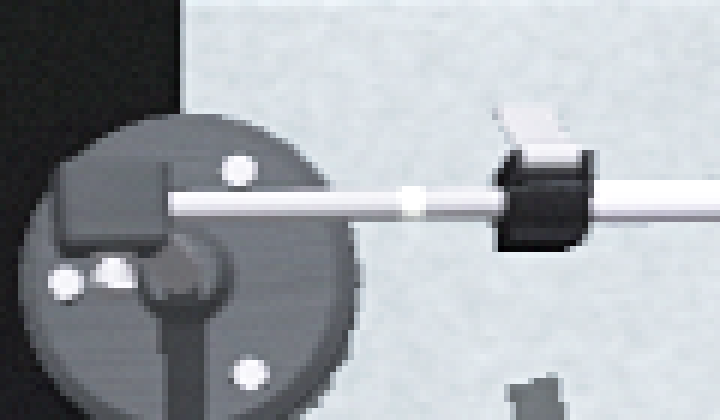

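The mark is at about (352,232.6) in the scene view (its lens-side edge) and (281,208.5) in the top view. The clamp's upper edge is at about (293,208) in the top view.

```bash
python3 - <<'E'
from h import *
np.set_printoptions(precision=1,suppress=True)
u,v=np.meshgrid(np.arange(640),np.arange(480)); uv=np.c_[u.ravel(),v.ravel()]
for n,f in(('scene','s0'),('top','t0')):
    d=np.load(f'pics/{f}_d.npy').ravel(); im=cv2.imread(f'pics/{f}.png').reshape(-1,3)
    P=pts(n,uv,d); hsv=cv2.cvtColor(im[None],cv2.COLOR_BGR2HSV)[0]
    box=(uv[:,0]>200)&(uv[:,0]<430)&(uv[:,1]>170)&(uv[:,1]<320) if n=='scene' else (uv[:,0]>205)&(uv[:,0]<360)&(uv[:,1]>180)&(uv[:,1]<250)
    foot=box&(P[:,2]>4)&(P[:,2]<30)&(im.max(1)<115)&(im.min(1)>40)
    # foot ellipse by contour
    m=foot.reshape(480,640).astype(np.uint8); c=max(cv2.findContours(cv2.morphologyEx(m,cv2.MORPH_CLOSE,np.ones((9,9))),0,1)[0],key=cv2.contourArea)
    q=P[c[:,0,1]*640+c[:,0,0]]; (cx,cy),r=cv2.minEnclosingCircle(q[:,:2].astype(np.float32)); print(n,'foot',cx,cy,r,np.median(P[foot,2]))
    rod=box&(P[:,2]>90)&(P[:,2]<235)&(im.min(1)>135)
    A=P[rod]; 
    print('rod n',rod.sum(), A.min(0),A.max(0))
    for y0 in np.arange(A[:,1].min(),A[:,1].max(),15):
        s=A[abs(A[:,1]-y0)<7.5]
        if len(s):print(y0,len(s),s[:,0].min(),np.median(s[:,0]),s[:,0].max(),np.median(s[:,2]),s[:,2].max())
    dark=box&(P[:,2]>100)&(im.max(1)<70); B=P[dark]
    print('dark',dark.sum(),np.percentile(B,[2,50,98],axis=0))
# triangulate mark
o1,r1=ray('scene',[[352,232.6]]);o2,r2=ray('top',[[281.2,208.7]])
s=np.linalg.lstsq(np.c_[r1[0],-r2[0]],o2-o1,rcond=None)[0];print('mark',o1+s[0]*r1[0],o2+s[1]*r2[0])
E
```

```text
scene foot 568.1054077148438 227.61093139648438 83.74462127685547 18.422122872129762
rod n 2022 [ 284.1 -163.3   90. ] [637.4 240.  233.4]
-163.28446506861783 29 566.3356824580713 589.5184350050375 614.0508673266263 92.54854813962913 95.14914490826982
-148.28446506861783 140 546.6098707463678 593.4270174059086 629.1441561916345 96.64367025883212 104.81720365751255
-133.28446506861783 175 541.3351427874569 595.6024998720748 636.1967315430164 102.40012185743478 109.46107616079848
-118.28446506861783 185 542.9540657811235 597.4359189332348 637.435057780728 107.7420231347038 112.53252000599173
-103.28446506861783 171 543.3525166775498 595.2898133543579 635.8972743166074 111.77871116672839 119.2787546315202
-88.28446506861783 120 554.1305797815639 593.3497213693727 623.9415722648886 115.32865493181123 121.87528288348472
-73.28446506861783 16 568.2592840349012 590.3849005667274 606.7625352333718 118.49323493174847 120.69622961453513
-58.284465068617834 41 582.2676219803075 594.5338923117312 602.4826142189366 127.89249579224168 134.65586994685816
-43.284465068617834 48 581.3467725865924 593
[... 4117 characters left out ...]
858275279
164.35461001754402 28 570.0457885645003 573.8601243041888 577.9641927677295 199.14450716238082 205.91482580102024
179.35461001754402 28 569.444048872465 573.3345052215318 576.7860512584133 203.92891985607002 207.34328629096922
194.35461001754402 28 568.8500759540148 572.6454390122516 577.3620449086814 209.0886549013827 215.5558296716381
209.35461001754402 8 568.6316306968475 572.0656196173547 575.7820190620353 211.8086490989773 213.66329362180045
224.35461001754402 28 539.820334931196 545.0129648808977 549.8455386417381 221.68082326560477 229.96127146530148
dark 225 [[ 406.8   -8.1  136.6]
 [ 570.7   70.6  175.3]
 [ 589.7  243.9 1265. ]]
mark [576.7 113.6 175.8] [576.3 111.5 175.6]
```

```bash
cat > g.py <<'E'
from h import *
from scipy.spatial.transform import Rotation as R
np.set_printoptions(precision=2,suppress=True)
th=0.045
X=np.array([np.cos(th),np.sin(th),0]); h=np.array([-np.sin(th),np.cos(th),0])
Y=h*np.cos(.314)+np.array([0,0,np.sin(.314)]); Z=np.cross(X,Y)
A0=np.array([575.5-.045*(112-150),112,176.0])  # point on axis near the mark
def on_plane(n,uv,off):   # ray meets plane Z.(p-A0)=off
    o,r=ray(n,uv); t=(off-(o-A0)@Z)/(r@Z); return o+r*t[:,None]
def sc(P): return np.c_[(P-A0)@X,(P-A0)@Y,(P-A0)@Z]
def rel(target,Rt,s=None):
    s=s or status.sense(); w,x,y,z=s['ee_rot']; Rc=R.from_quat([x,y,z,w])
    print('shift/100',Rc.inv().apply(target-s['eef_pos'])/100,'turn/45',(Rc.inv()*Rt).as_rotvec(degrees=True)/45)
Rt=R.from_matrix(np.c_[Y,X,-Z])
E
python3 - <<'E'
from g import *
b=cv2.cvtColor(cv2.imread('pics/t0.png'),cv2.COLOR_BGR2GRAY).astype(int)
print(b[198:220,276:312])
uv=[[280.5,208.5],[292.7,208.5],[308.6,208.5],[300,216.7],[300,199.7]]
print(sc(on_plane('top',uv[:1],0)), sc(on_plane('top',uv[1:],14.5)))
# foot rim, top view: extremes of the grey disc on its top plane
s=cv2.cvtColor(cv2.imread('pics/s0.png'),cv2.COLOR_BGR2GRAY).astype(int); print(s[228:262,322:360:1])
E
```

```text
[[226 226 224 223 223 225 227 227 225 224 223 225 225 226 225 225 225 228
  204 213 236 233 230 230 228 228 228 230 226 222 222 223 223 222 222 221]
 [226 227 226 222 224 227 226 225 224 223 223 223 224 225 226 224 224 230
  234 206 195 239 248 247 246 246 246 247 248 249 242 231 231 228 227 224]
 [222 225 223 219 223 224 225 224 223 223 223 223 224 228 230 229 227 238
  200  89  91 215 247 244 242 243 242 243 242 246 201  80 103 199 230 229]
 [225 222 221 223 223 224 226 224 222 221 222 224 225 226 228 229 231 207
  118  34  83 182 226 221 222 221 220 219 219 221 163  47 104 201 229 226]
 [222 218 220 226 225 226 224 224 221 222 224 223 221 223 225 228 236 175
   33  33  76 135 158 153 153 152 153 150 152 153 114  41 106 201 228 224]
 [223 216 219 226 227 224 225 223 219 219 222 222 222 225 225 231 180  61
   25  38  53  65  73  70  66  69  68  68  68  71  52  34 109 204 228 225]
 [221 218 222 225 224 223 224 224 219 216 218 221 223 226 228 210 128  18
   24  46  45  43  47  46  48  50  47  45  45  48  34  33  73 184 228 225]
 [224 223 224 225 222 220 220 222 224 222 221 225 226 224
[... 1789 characters left out ...]
225 225 227 231
  237 239 238 241 239 239 240 238 238 237 235 233 230 231 226 226 225 228]
 [225 222 221 224 225 221 218 219 221 220 221 222 224 227 226 226 224 226
  228 231 231 233 231 229 228 227 228 228 227 226 227 224 222 224 226 225]
 [227 224 223 224 225 224 219 218 218 224 224 224 226 225 226 226 227 224
  225 226 229 229 226 224 225 225 225 224 224 224 223 223 223 224 222 223]]
[[-0.49  1.11  0.  ]] [[ -3.03 -23.9   14.5 ]
 [ -3.25 -62.38  14.5 ]
 [-22.26 -40.34  14.5 ]
 [ 17.48 -42.66  14.5 ]]
[[209 207 207 ... 220 230 238]
 [203 203 203 ... 240 245 246]
 [200 203 202 ... 248 246 240]
 ...
 [105 104 102 ... 202 202 202]
 [104 104 106 ... 203 203 200]
 [104 104 102 ... 203 203 197]]
```

```bash
python3 - <<'E'
from g import *
f=lambda uv,o:print(sc(on_plane('top',[uv],o)))
f([280.5,207.5],6);f([293.7,207.5],6);f([292.1,214],-14);f([308,208],14.5);f([307.8,208],8.5); f([300,216.5],-4);f([300,216.5],10)
b=cv2.cvtColor(cv2.imread('pics/s0.png'),cv2.COLOR_BGR2GRAY).astype(int)
for r in range(226,262): print(r,*b[r,322:362])
E
```

```text
[[0.85 2.61 6.  ]]
[[  0.69 -28.98   6.  ]]
[[-11.47 -30.17 -14.  ]]
[[ -2.07 -60.98  14.5 ]]
[[ -1.08 -62.49   8.5 ]]
[[-19.1  -46.16  -4.  ]]
[[-21.14 -41.77  10.  ]]
226 162 171 186 200 201 201 202 204 208 210 210 210 209 208 207 205 205 206 206 206 206 203 202 203 203 201 200 202 204 204 203 199 197 200 202 200 200 202 210 216
227 206 205 208 210 208 207 209 208 208 207 206 206 206 207 205 205 205 206 206 206 206 202 201 203 204 203 203 203 204 203 202 199 200 201 201 202 209 219 229 237
228 209 207 207 205 205 207 209 207 205 203 203 203 206 207 207 207 204 204 206 207 206 205 203 204 206 205 205 204 202 200 204 213 217 220 214 220 230 238 243 246
229 203 203 203 202 205 208 208 207 204 203 203 205 206 207 209 208 206 204 206 207 208 205 202 202 204 203 202 199 198 207 229 246 252 250 240 240 245 246 245 242
230 200 203 202 201 204 206 207 205 205 207 207 208 207 205 207 211 209 205 202 204 205 205 203 202 202 202 200 198 200 224 253 255 255 255 254 248 246 240 231 219
231 204 204 205 201 202 204 206 207 209 211 212 208 198 182 189 206 208 206 202 201 203 204 204 202 202 200 203
[... 4172 characters left out ...]
 202 204 206 205 203 203 203 204 204 202 202
258 103 103 102 104 102 101 102 103 106 123 146 155 171 207 233 234 226 214 200 192 198 199 203 206 206 205 202 200 200 202 206 208 207 206 204 201 203 202 201 200
259 105 104 102 104 104 106 105 105 106 134 175 197 200 210 219 216 204 198 200 203 205 206 206 207 206 202 199 199 200 201 203 207 207 205 202 202 202 202 199 198
260 104 104 106 104 103 104 104 103 100 113 159 197 205 206 208 210 207 206 207 207 208 208 206 207 206 203 199 199 201 201 202 205 204 205 203 203 203 200 197 196
261 104 104 102 102 103 103 103 102 103 115 154 196 206 204 206 206 205 204 204 206 207 207 206 206 206 203 200 199 200 201 201 203 203 202 202 203 203 197 194 196
```

```bash
cat >> g.py <<'E'
A0=A0-[1,0,0]
O=A0-29*Y
def tcp(x,y,z): return O+x*X+y*Y+(z+173)*Z
E
python3 - <<'E'
from g import *
print(tcp(11.6,-17,60)); rel(tcp(11.6,-17,60),Rt)
E
```

```text
[593.    -3.08 383.4 ]
shift/100 [ 5.57 -3.23  0.21] turn/45 [ 0.25  0.34 -1.61]
```

```bash
python3 -m crank '[[1,-0.58,0,0,0,0,0],[1,-0.58,0,0,0,0,0],[1,-0.58,0,0,0,0,0]]' && python3 -m crank '[[1,-0.58,0,0,0,0,0],[1,-0.58,0,0,0,0,0],[1,-0.58,0,0,0,0,0]]' && python3 -m crank '[[1,-0.58,0,0.12,0.17,-0.8,0],[1,-0.58,0,0.12,0.17,-0.8,0],[1,-0.58,0,0.12,0.17,-0.8,0],[1,-0.58,0,0.12,0.17,-0.8,0],[1,-0.58,0,0.12,0.17,-0.8,0]]'; python3 -c "
from g import *
rel(tcp(11.6,-17,60),Rt)"
```

```text
time_s: 0.4
eef_pos: [252.9, -403.5, 404.6]
ee_rot: [-0.001, 0.985, 0.172, 0.0]
force: [-0.1, -0.2, 0.4]
grip_width: 0.998
grip_force: 0.0
time_s: 0.7
eef_pos: [327.5, -315.4, 404.7]
ee_rot: [-0.0, 0.985, 0.172, 0.0]
force: [-0.3, -0.4, -0.4]
grip_width: 0.998
grip_force: 0.0
time_s: 1.2
eef_pos: [400.8, -229.5, 404.4]
ee_rot: [-0.057, 0.88, 0.468, 0.057]
force: [-0.2, -0.3, -0.7]
grip_width: 0.998
grip_force: 0.0
shift/100 [2.89 0.35 0.65] turn/45 [ 0.13  0.18 -0.8 ]
```

```bash
python3 -m crank '[[1,0.12,0.2,0.13,0.18,-0.8,0],[1,0.12,0.2,0.13,0.18,-0.8,0],[1,0.12,0.2,0.13,0.18,-0.8,0],[1,0.12,0.2,0.13,0.18,-0.8,0],[1,0.12,0.2,0.13,0.18,-0.8,0],[1,0.12,0.2,0.13,0.18,-0.8,0]]'; python3 -c "
from g import *
rel(tcp(11.6,-17,60),Rt)"
```

```text
time_s: 1.8
eef_pos: [467.5, -152.2, 399.3]
ee_rot: [-0.113, 0.684, 0.712, 0.109]
force: [-0.5, 0.0, 0.1]
grip_width: 0.998
grip_force: 0.0
shift/100 [1.32 1.31 0.6 ] turn/45 [ 0.   -0.   -0.01]
```

```bash
python3 -m crank '[[0.66,0.66,0.3,0,0,0,0],[0.66,0.66,0.3,0,0,0,0],[0.66,0.66,0.3,0,0,0,0]]' && python3 -m crank '[[0.66,0.65,0.3,0,0,0,0.1],[0.66,0.65,0.3,0,0,0,0.1],[0.66,0.65,0.3,0,0,0,0.1],[0.66,0.65,0.3,0,0,0,0.1]]' ; python3 - <<'E'
from g import *
rel(tcp(11.6,-17,60),Rt)
a=snap('scene','s1')[0];b=snap('top','t1')[0]
a=a[120:280,240:440];b=b[140:260,200:360]
i=np.hstack([cv2.resize(a,(400,320)),cv2.resize(b,(400,300)).copy() if 0 else cv2.resize(cv2.copyMakeBorder(b,0,8,0,0,0),(400,320))])
cv2.imwrite('pics/c3.png',cv2.resize(i,(800,640))[:600,:,::-1])
E
```

```text
time_s: 2.1
eef_pos: [532.2, -74.2, 390.8]
ee_rot: [-0.113, 0.683, 0.713, 0.109]
force: [-0.6, -1.1, 0.6]
grip_width: 1.002
grip_force: 0.0
time_s: 2.5
eef_pos: [592.6, -2.8, 383.2]
ee_rot: [-0.113, 0.684, 0.712, 0.109]
force: [0.0, 0.6, 0.3]
grip_width: 0.902
grip_force: 0.0
shift/100 [-0.  0. -0.] turn/45 [ 0.   -0.   -0.01]
```

View pics/c3.png

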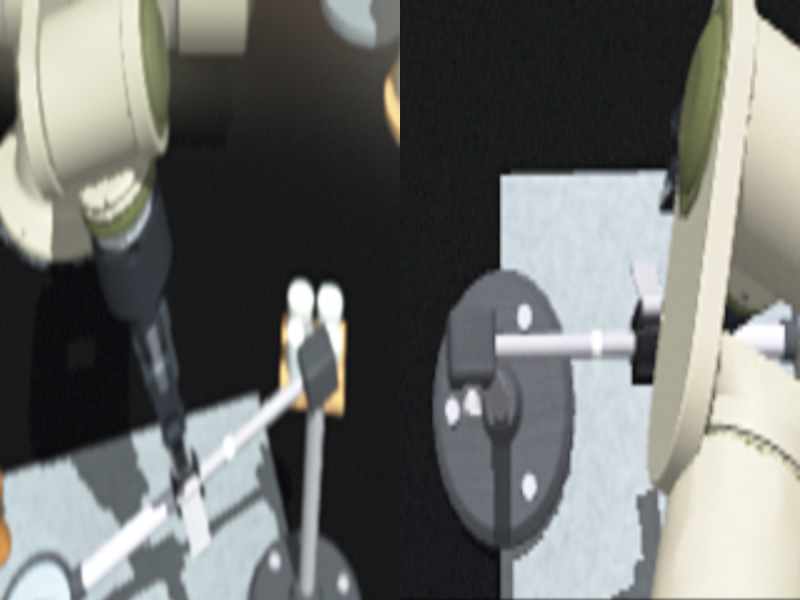

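Both views line up. The fingers hang above the clamp, with tips near scene pixel (337,239), and the tape is clear of the hand. Next I'll check the fingertip height using depth.

```bash
python3 - <<'E'
from g import *
u,v=np.meshgrid(np.arange(300,380),np.arange(180,262)); uv=np.c_[u.ravel(),v.ravel()]
d=np.load('pics/s1_d.npy')[uv[:,1],uv[:,0]]; P=pts('scene',uv,d)
S=np.c_[(P-O)@X,(P-O)@Y,(P-O)@Z]
m=(abs(S[:,1]+17)<40)&(S[:,2]>24)&(S[:,2]<140)
for z in range(24,140,8):
    q=S[m&(abs(S[:,2]-z)<4)]
    if len(q): print(z,len(q),np.percentile(q[:,0],[5,50,95]),np.percentile(q[:,1],[5,50,95]))
E
```

```text
72 13 [55.35 59.02 61.77] [-26.56 -18.19  -7.24]
80 23 [57.32 62.6  66.83] [-25.31 -15.2   -6.06]
88 26 [56.82 63.57 67.34] [-26.96 -17.9   -6.36]
96 21 [62.27 64.88 67.8 ] [-23.23 -15.64  -9.8 ]
104 2 [-22.83  19.47  61.77] [-12.4   -9.09  -5.77]
112 2 [79.16 79.64 80.12] [-14.2 -12.1 -10. ]
120 44 [62.89 80.81 84.28] [-26.52 -15.22  -4.56]
128 38 [72.98 81.44 84.62] [-27.74 -18.02  -5.28]
136 32 [48.61 53.37 85.1 ] [-32.06 -10.2   -1.45]
```

```bash
python3 -m crank '[[0,0,0.25,0,0,0,0],[0,0,0.5,0,0,0,0],[0,0,0.7,0,0,0,0],[0,0,0.85,0,0,0,0],[0,0,0.92,0,0,0,0],[0,0,0.92,0,0,0,0.1],[0,0,0.92,0,0,0,0.2],[0,0,0.92,0,0,0,0.2]]' 20; python3 - <<'E'
from g import *
rel(tcp(11.6,-17,-32),Rt)
a=snap('scene','s2')[0];b=snap('top','t2')[0]
a=a[190:290,280:400];b=b[160:235,250:340]
i=np.hstack([cv2.resize(a,(400,333),interpolation=2),cv2.resize(b,(400,333),interpolation=2)])
cv2.imwrite('pics/c4.png',i[:,:,::-1])
E
```

```text
time_s: 3.4
eef_pos: [591.6, 25.3, 297.2]
ee_rot: [-0.112, 0.684, 0.712, 0.11]
force: [-0.1, 0.1, -0.8]
grip_width: 0.801
grip_force: 0.0
shift/100 [-0.    0.    0.01] turn/45 [ 0.01 -0.   -0.01]
```

View pics/c4.png

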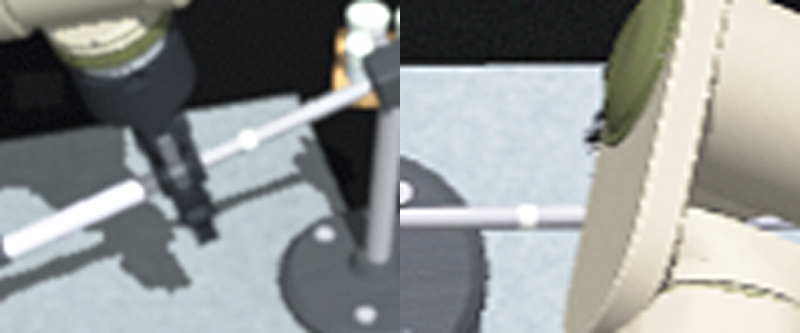

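```bash
python3 -m crank '[[0,0.02,0,0,0,0,0.2],[0,0.035,0,0,0,0,0.2],[0,0.035,0,0,0,0,0.2]]'; python3 -m crank '[[0,0.01,0,0,0,0,0.2],[0,0.01,0,0,0,0,0.2]]';python3 -m crank '[[0,0.01,0,0,0,0,0.2],[0,0.01,0,0,0,0,0.2]]'
```

```text
time_s: 3.8
eef_pos: [595.2, 25.9, 296.3]
ee_rot: [-0.113, 0.684, 0.712, 0.109]
force: [0.7, -0.9, -0.0]
grip_width: 0.8
grip_force: 0.0
time_s: 4.0
eef_pos: [596.1, 26.0, 296.2]
ee_rot: [-0.113, 0.684, 0.712, 0.109]
force: [-1.0, -0.3, 0.7]
grip_width: 0.802
grip_force: 0.0
time_s: 4.2
eef_pos: [597.1, 26.0, 296.2]
ee_rot: [-0.113, 0.684, 0.712, 0.109]
force: [0.4, -0.8, -0.1]
grip_width: 0.803
grip_force: 0.0
```

```bash
python3 -m crank '[[0,0.005,0,0,0,0,0.2],[0,0.005,0,0,0,0,0.2]]'; python3 -m crank '[[0,0.005,0,0,0,0,0.2],[0,0.005,0,0,0,0,0.2]]';python3 -m crank '[[0,0.005,0,0,0,0,0.2],[0,0.005,0,0,0,0,0.2]]'
```

```text
time_s: 4.4
eef_pos: [597.5, 26.0, 296.2]
ee_rot: [-0.113, 0.684, 0.712, 0.109]
force: [0.3, -0.1, -0.2]
grip_width: 0.799
grip_force: 0.0
time_s: 4.6
eef_pos: [598.0, 26.0, 296.2]
ee_rot: [-0.113, 0.684, 0.712, 0.109]
force: [-0.2, -0.7, 0.1]
grip_width: 0.801
grip_force: 0.0
time_s: 4.8
eef_pos: [598.5, 26.0, 296.2]
ee_rot: [-0.113, 0.684, 0.712, 0.109]
force: [-0.5, 0.0, 0.0]
grip_width: 0.802
grip_force: 0.0
```

```bash
for i in 1 ; do python3 -m crank '[[0,0.007,0,0,0,0,0.2],[0,0.007,0,0,0,0,0.2]]'; python3 -m crank '[[0,0.007,0,0,0,0,0.2],[0,0.007,0,0,0,0,0.2]]'; done
```

```text
time_s: 5.0
eef_pos: [599.0, 26.0, 296.2]
ee_rot: [-0.113, 0.684, 0.712, 0.109]
force: [-3.9, 0.3, 1.2]
grip_width: 0.802
grip_force: 1.5
time_s: 5.2
eef_pos: [599.4, 26.1, 296.1]
ee_rot: [-0.114, 0.684, 0.712, 0.108]
force: [-6.9, -1.0, 3.6]
grip_width: 0.797
grip_force: 3.9
```

```bash
python3 -m crank '[[0,-0.021,0,0,0,0,0.23],[0,-0.034,0,0,0,0,0.26],[0,-0.034,0,0,0,0,0.26]]'; python3 -m crank '[[0,-0.017,0,0,0,0,0.3],[0,-0.017,0,0,0,0,0.3]]';  python3 -m crank '[[0,-0.008,0,0,0,0,0.32],[0,-0.008,0,0,0,0,0.32]]'
```

```text
time_s: 5.5
eef_pos: [596.4, 25.9, 296.3]
ee_rot: [-0.113, 0.684, 0.712, 0.109]
force: [-3.9, -0.8, 1.5]
grip_width: 0.741
grip_force: 1.7
time_s: 5.7
eef_pos: [594.7, 25.9, 296.2]
ee_rot: [-0.113, 0.684, 0.712, 0.109]
force: [-4.6, -0.4, 3.2]
grip_width: 0.704
grip_force: 2.1
time_s: 5.9
eef_pos: [594.0, 25.8, 296.2]
ee_rot: [-0.113, 0.684, 0.712, 0.109]
force: [-4.8, -1.2, 2.4]
grip_width: 0.683
grip_force: 9.5
```

```bash
python3 -m crank '[[0,-0.012,0,0,0,0,0.335],[0,-0.012,0,0,0,0,0.335]]'
```

```text
time_s: 6.1
eef_pos: [593.0, 25.8, 296.1]
ee_rot: [-0.112, 0.684, 0.712, 0.11]
force: [2.5, -0.2, -1.2]
grip_width: 0.669
grip_force: 5.5
```

```bash
python3 -m crank '[[0.01,0.002,0,0,0,0,0.337],[0.02,0.002,0,0,0,0,0.337],[0.04,0.002,0,0,0,0,0.337],[0.06,0.002,0,0,0,0,0.337],[0.08,0.002,0,0,0,0,0.337],[0.1,0.002,0,0,0,0,0.337],[0.1,0.002,0,0,0,0,0.337]]'; python3 - <<'E'
from g import *
rel(tcp(11.6,-17,-32),Rt)
a=snap('scene','s3')[0]
b=cv2.imread('pics/s2.png')[:,:,::-1]
f=lambda a:cv2.resize(a[200:275,290:390],(400,300),interpolation=2)
cv2.imwrite('pics/c5.png',np.hstack([f(b),f(a)])[:,:,::-1])
E
```

```text
time_s: 6.8
eef_pos: [592.6, 35.7, 299.3]
ee_rot: [-0.113, 0.684, 0.712, 0.109]
force: [1.0, 0.5, -4.0]
grip_width: 0.666
grip_force: 6.4
shift/100 [-0.11 -0.01  0.  ] turn/45 [ 0.   -0.   -0.01]
```

View pics/c5.png

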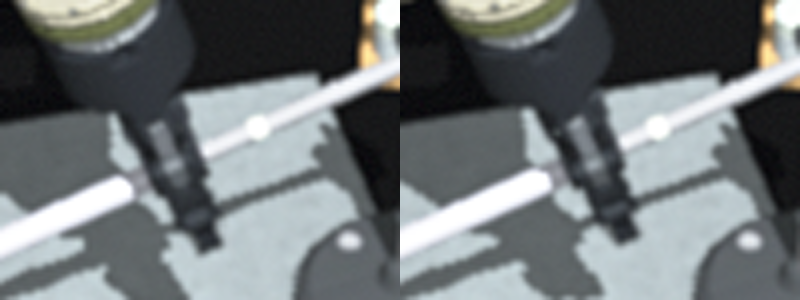

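The clamp followed the hand: the white tube end moved right by about 18 px in the zoomed view (about 4.5 image px, or 10 mm). I'll measure this along the rod in both scene frames.

```bash
cat > prof.py <<'E'
from g import *
import sys
t=np.arange(-90,60,0.5)
def prof(f,zo):
    im=cv2.cvtColor(cv2.imread(f'pics/{f}.png'),cv2.COLOR_BGR2GRAY).astype(np.float32)
    acc=0
    for xo in(1,3,5):
        uv=proj('scene',O+(xo*X)+t[:,None]*Y+zo*Z).astype(np.float32)
        acc=acc+cv2.remap(im,uv[None,:,0],uv[None,:,1],cv2.INTER_LINEAR)[0]
    return acc/3
def cross(p,lo,hi,lev,sgn):
    for i in range(1,len(t)):
        if lo<t[i]<hi and (p[i-1]-lev)*(p[i]-lev)<=0 and (p[i]-p[i-1])*sgn>0: return round(float(t[i-1]+.5*(lev-p[i-1])/(p[i]-p[i-1])),2)
E
python3 - <<'E'
from prof import *
for z in(2,4,6):
  for f in('s0','s2','s3'):
    p=prof(f,z); print(z,f,'tube end',cross(p,-60,10,170,-1)); print(p[::4].astype(int))
E
```

```text
2 s0 tube end -35.84
[254 255 255 255 254 254 254 254 254 254 254 254 255 254 254 255 254 254
 255 254 254 255 254 254 255 254 235 174 116 118 155 201 227 227 221 220
 222 221 222 223 223 213 179 147 159 209 239 243 242 242 241 242 242 242
 243 242 241 241 241 243 250 254 255 255 255 254 249 243 242 242 241 241
 242 241 242]
2 s2 tube end -44.64
[254 255 255 255 254 254 255 255 254 255 254 254 255 255 254 255 255 254
 255 255 254 245 205 159 150 152 148 127  87  64  66  75  89 116 141 152
 156 150 129 100  77  69  64  72 110 177 230 241 241 240 239 239 240 240
 240 240 239 239 238 241 249 254 255 255 255 254 248 241 240 240 238 238
 239 239 239]
2 s3 tube end -32.84
[254 255 255 255 254 254 255 255 254 255 254 254 255 254 254 255 255 254
 254 254 254 255 254 254 255 255 254 244 195 158 150 149 132  96  66  54
  57  63  77 102 123 132 132 122 101  75  62  59  60  79 130 197 235 242
 242 240 239 239 238 240 248 254 255 255 255 254 248 240 239 240 238 238
 239 239 239]
4 s0 tube end -35.83
[254 255 254 254 254 254 254 254 254 254 254 254 254 254 254 255 254 254
 255 254 254 254 254 254 
[... 1142 characters left out ...]
 254 252 244 237 236 236 235 236
 236 235 235]
6 s2 tube end -45.61
[254 254 254 254 254 255 254 254 255 254 255 255 254 254 254 254 254 254
 254 255 252 229 179 148 143 145 143 123  90  64  62  70  84 108 133 144
 145 139 122  96  76  68  64  70 107 170 218 235 236 234 231 231 232 232
 233 232 232 232 232 235 244 253 254 254 254 251 242 234 233 233 232 233
 233 233 234]
6 s3 tube end -33.59
[254 254 254 254 254 255 254 254 255 254 255 255 254 254 254 254 254 254
 254 255 254 254 255 254 254 254 244 222 179 149 144 143 127  96  63  46
  43  45  59  85 109 122 125 116  91  62  47  46  50  70 122 187 228 234
 234 233 232 233 231 235 244 253 254 254 254 251 242 234 232 233 233 233
 233 233 233]
```

```bash
python3 -m crank '[[0.02,0,0,0,0,0,0.337],[0.04,0,0,0,0,0,0.337],[0.06,0,0,0,0,0,0.337],[0.08,0,0,0,0,0,0.337],[0.1,0,0,0,0,0,0.337],[0.12,0,0,0,0,0,0.337],[0.14,0,0,0,0,0,0.337],[0.16,0,0,0,0,0,0.337],[0.17,0,0,0,0,0,0.337],[0.17,0,0,0,0,0,0.337]]'; python3 - <<'E'
from prof import *
snap('scene','s4');snap('top','t4')
a=cv2.imread('pics/s4.png');b=cv2.imread('pics/t4.png')
cv2.imwrite('pics/c6.png',np.hstack([cv2.resize(a[205:265,320:380],(400,400),interpolation=0),cv2.resize(b[180:240,255:315],(400,400),interpolation=0)]))
for f in('s0','s3','s4'):
  for z in(-6,0,4,6):
    p=prof(f,z);print(f,z,p[150:270:2].astype(int))
# lens displacement by matching
q=lambda f:cv2.cvtColor(cv2.imread(f'pics/{f}.png'),cv2.COLOR_BGR2GRAY)
for f in('s0','s3','s4'):
    tt=np.arange(-290,-235,.5); uv=proj('scene',O+tt[:,None]*Y).astype(np.float32)
    print(f,cv2.remap(q(f),uv[None,:,0],uv[None,:,1],1)[0][::2])
E
```

```text
time_s: 7.85
eef_pos: [591.8, 51.6, 304.5]
ee_rot: [-0.113, 0.684, 0.712, 0.109]
force: [-1.8, 0.3, -5.3]
grip_width: 0.668
grip_force: 6.5
s0 -6 [228 228 229 229 230 231 231 228 218 206 189 173 164 168 174 185 192 195
 195 194 192 193 193 192 193 194 195 195 196 196 196 197 197 197 197 197
 197 198 197 196 193 190 189 188 192 199 207 217 227 233 236 237 235 233
 231 224 216 209 202 198]
s0 0 [237 238 240 240 239 238 237 233 224 208 192 178 171 180 196 213 228 236
 236 237 237 236 235 234 235 235 236 236 236 236 236 236 236 236 236 236
 235 235 235 235 234 233 234 236 239 244 249 252 254 255 255 255 254 254
 254 253 248 244 240 236]
s0 4 [189 190 193 193 191 191 186 178 166 144 123 113 117 136 167 198 221 234
 241 243 243 243 242 241 241 241 241 241 241 241 241 242 242 242 241 241
 241 241 241 241 240 240 241 243 246 250 253 254 254 254 255 255 255 255
 254 254 252 248 245 243]
s0 6 [149 148 150 150 149 150 145 137 126 107  90  82  96 119 152 184 212 225
 234 237 238 238 238 236 235 234 234 234 234 234 234 235 235 235 235 235
 235 235 235 235 235 234 235 237 241 246 250 254 254 254 2
[... 2026 characters left out ...]
247 241 237 234]
s0 [208 209 209 210 211 210 210 209 209 209 209 208 208 209 209 209 209 208
 206 200 194 173 145 119 107  97  96 107 119 141 168 191 199 205 208 207
 205 205 205 205 205 205 205 205 205 205 205 205 206 207 207 207 207 207
 206]
s3 [203 204 205 205 206 205 205 204 204 203 204 205 205 205 205 204 203 201
 201 201 201 202 202 203 203 203 203 204 204 201 194 184 158 131 112 102
  92 100 112 127 151 179 194 201 206 205 202 200 200 200 200 201 201 201
 201]
s4 [204 205 206 207 207 206 205 205 204 205 205 205 205 205 205 204 203 202
 201 201 201 202 202 203 203 203 203 203 203 203 202 201 201 200 200 201
 201 201 202 203 204 205 206 206 206 203 200 190 171 151 131 113 100 102
 106]
```

View pics/c6.png

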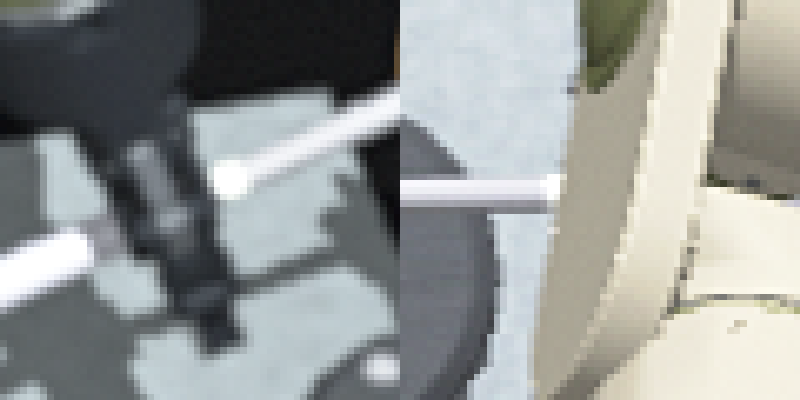

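The zoom shows no rod-coloured gap that can be resolved between the dark clamp and the tape at about (230,180). Displacement is 27 mm with no slip (the lens moved the same amount). By my estimates 3–5 mm remain, so I'll creep up 3 mm and remeasure.

```bash
python3 -m crank '[[0.01,0,0,0,0,0,0.337],[0.02,0,0,0,0,0,0.337],[0.03,0,0,0,0,0,0.337],[0.03,0,0,0,0,0,0.337]]'; python3 - <<'E'
from prof import *
from g import proj
for f in ('s5a','s5b','s5c'): snap('scene',f)
snap('top','t5')
im=np.mean([cv2.imread(f'pics/{f}.png').astype(float) for f in('s5a','s5b','s5c')],0); cv2.imwrite('pics/s5.png',im)
for f in('s4','s5'):
  for z in(-8,-6,-4,0,4):
    p=prof(f,z);print(f,z,p[230:290:2].astype(int))
print(proj('scene',O+np.array([[0],[30]])*Y))
b=cv2.cvtColor(cv2.imread('pics/t5.png'),cv2.COLOR_BGR2GRAY).astype(int);print(b[204:212,268:290])
b=cv2.cvtColor(cv2.imread('pics/t0.png'),cv2.COLOR_BGR2GRAY).astype(int);print(b[204:212,268:290])
b=cv2.cvtColor(cv2.imread('pics/s5.png'),cv2.COLOR_BGR2GRAY).astype(int);print(b[226:240,344:366])
b=cv2.cvtColor(cv2.imread('pics/s0.png'),cv2.COLOR_BGR2GRAY).astype(int);print(b[226:240,344:366])
E
```

```text
time_s: 8.35
eef_pos: [591.7, 54.5, 305.5]
ee_rot: [-0.113, 0.684, 0.712, 0.109]
force: [-2.8, 1.0, -6.7]
grip_width: 0.657
grip_force: 7.0
s4 -8 [ 76  93 113 132 153 174 188 200 210 215 217 218 217 215 213 208 203 197
 191 191 191 190 190 188 186 185 185 186 187 186]
s4 -6 [ 72  84 104 126 150 178 200 214 226 232 234 234 233 231 228 221 213 206
 197 193 194 192 192 190 188 188 188 189 190 188]
s4 -4 [ 72  81 101 126 156 188 217 233 242 246 247 247 246 245 242 235 226 219
 210 204 203 202 203 201 200 200 200 200 201 200]
s4 0 [ 70  85 107 141 183 221 241 251 254 255 255 255 254 254 254 252 247 242
 237 234 233 232 232 232 231 231 232 231 231 231]
s4 4 [ 64  80 109 148 190 225 248 254 255 255 255 255 255 255 254 253 251 246
 243 241 240 240 240 239 239 239 239 239 239 239]
s5 -8 [ 62  63  66  76  95 118 146 174 197 210 217 219 217 216 213 208 203 197
 191 190 191 189 189 187 185 184 184 185 186 185]
s5 -6 [ 68  68  70  77  96 125 157 188 215 229 234 235 233 231 228 221 213 205
 197 193 193 192 191 189 187 188 188 188 189 188]
s5 -4 [ 71  70  73  81 100 134 174 210 234 245 247 247 247 
[... 3874 characters left out ...]
 201
  206 205 204 202]
 [223 232 240 245 246 245 241 231 223 232 243 236 216 202 199 202 203 204
  204 205 203 202]
 [241 245 247 246 241 230 218 197 181 184 200 203 199 201 203 202 202 203
  203 204 201 200]
 [246 245 238 228 215 199 192 183 182 192 196 196 199 201 205 206 204 204
  202 202 201 198]
 [235 225 212 197 189 189 197 201 203 204 202 201 200 203 206 207 207 202
  201 201 199 198]
 [204 192 186 188 196 200 202 205 208 207 204 203 203 206 207 208 206 203
  202 203 203 201]
 [182 185 194 199 204 204 202 203 205 206 202 202 203 204 206 206 204 201
  201 202 203 201]][ WARN:0@3.455] global loadsave.cpp:1063 imwrite_ Unsupported depth image for selected encoder is fallbacked to CV_8U.
```

```bash
python3 - <<'E'
from prof import *
import prof
G=lambda f:cv2.cvtColor(cv2.imread(f'pics/{f}.png'),cv2.COLOR_BGR2GRAY).astype(np.float32)
# lens rim: displacement along rod by centroid of dark rim along several lines
tt=np.arange(-300,-215,.25)
def rim(f,xo):
    uv=proj('scene',O+xo*X+tt[:,None]*Y).astype(np.float32); p=cv2.remap(G(f),uv[None,:,0],uv[None,:,1],1)[0]
    w=np.clip(180-p,0,None); k=int(np.argmax(w)); s=slice(max(k-32,0),k+32); return (w[s]*tt[s]).sum()/w[s].sum()
for f in('s0','s3','s4','s5'):
    print(f,'rim',np.round([rim(f,x) for x in(-15,0,15)],2),'lower end',[cross(prof.prof(f,z),-45,20,100,-1) for z in(-2,0,2,4,6)])
s=status.sense();print(s['eef_pos']@Y)
E
```

```text
s0 rim [-261.76 -264.41 -262.34] lower end [None, None, None, -33.77, -33.83]
s3 rim [-251.57 -253.9  -252.52] lower end [-24.25, -24.22, -24.18, -24.17, -24.21]
s4 rim [-234.58 -237.08 -235.51] lower end [-6.48, -6.4, -6.36, -6.34, -6.44]
s5 rim [-231.73 -234.14 -233.1 ] lower end [-3.78, -3.61, -3.61, -3.8, -4.08]
120.63912227530176
```

Lens tracking shows the sleeve has moved 30.1 mm with no slip. The dark edge in the scene view is the finger's slanted edge, not the clamp's. Sub-pixel estimates of the starting gap are 32.5 mm (top) and 32.8 mm (scene), so 2.4–2.5 mm remain.

```bash
python3 -m crank '[[0.01,0,0,0,0,0,0.337],[0.02,0,0,0,0,0,0.337],[0.024,0,0,0,0,0,0.337],[0.024,0,0,0,0,0,0.337],[0.024,0,0,0,0,0,0.337]]'; python3 - <<'E'
from prof import *
snap('scene','s6')
s=status.sense();print(s['eef_pos']@Y-120.639, s['force'])
a=cv2.imread('pics/s6.png')
cv2.imwrite('pics/c7.png',cv2.resize(a[210:260,325:375],(600,600),interpolation=2))
E
```

```text
time_s: 9.05
eef_pos: [591.7, 56.7, 306.2]
ee_rot: [-0.113, 0.684, 0.712, 0.109]
force: [-6.2, 0.4, -5.7]
grip_width: 0.67
grip_force: 7.7
2.447539522791004 [-4.68  0.12 -6.36]
```

View pics/c7.png

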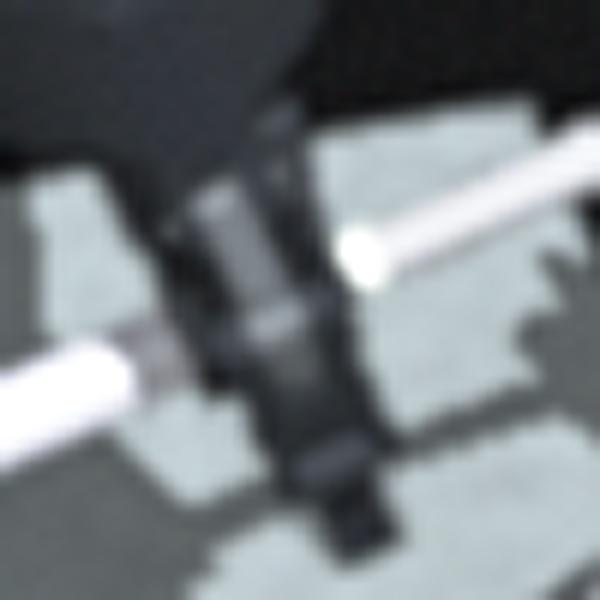

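The tape sits right against the dark finger edge near (355,255) in the zoom, and the total draw is 32.6 mm. Next I'll shut the lever, moving the hand to −x and sinking it as the lever closes.

```bash
python3 -m crank '[[0,-0.012,0.003,0,0,0,0.36],[0,-0.02,0.007,0,0,0,0.38],[0,-0.03,0.011,0,0,0,0.4],[0,-0.039,0.015,0,0,0,0.42],[0,-0.05,0.019,0,0,0,0.445],[0,-0.05,0.019,0,0,0,0.445]]' 40; python3 -c "
from g import *
s=status.sense();print(s['eef_pos']@Y-123.087)"
```

```text
time_s: 9.7
eef_pos: [586.7, 56.7, 306.0]
ee_rot: [-0.112, 0.684, 0.712, 0.11]
force: [-6.9, -3.5, 4.7]
grip_width: 0.559
grip_force: 6.6
0.18079851784303003
```

```bash
python3 -m crank '[[0,-0.013,0.005,0,0,0,0.465],[0,-0.022,0.01,0,0,0,0.485],[0,-0.03,0.015,0,0,0,0.505],[0,-0.039,0.02,0,0,0,0.525],[0,-0.047,0.025,0,0,0,0.545],[0,-0.052,0.028,0,0,0,0.56],[0,-0.052,0.028,0,0,0,0.57]]' 40; python3 -c "
from g import *
s=status.sense();print(s['eef_pos']@Y-123.087,s['eef_pos'])"
```

```text
time_s: 10.4
eef_pos: [581.5, 57.2, 304.1]
ee_rot: [-0.112, 0.684, 0.712, 0.11]
force: [-11.3, -4.8, 10.9]
grip_width: 0.433
grip_force: 10.5
0.3210768226065852 [581.48  57.21 304.12]
```

```bash
python3 -m crank '[[0,-0.004,0,0,0,0,0.6],[0,-0.008,0,0,0,0,0.65],[0,-0.008,0,0,0,0,0.65],[0,-0.008,0,0,0,0,0.65],[0,-0.008,0,0,0,0,0.65]]' 40; python3 - <<'E'
from prof import *
snap('scene','s7')
s=status.sense();print(s['eef_pos']@Y-123.087)
G=lambda f:cv2.cvtColor(cv2.imread(f'pics/{f}.png'),cv2.COLOR_BGR2GRAY).astype(np.float32)
tt=np.arange(-300,-200,.25)
def rim(f,xo):
    uv=proj('scene',O+xo*X+tt[:,None]*Y).astype(np.float32); p=cv2.remap(G(f),uv[None,:,0],uv[None,:,1],1)[0]
    w=np.clip(180-p,0,None); k=int(np.argmax(w)); s=slice(max(k-32,0),k+32); return (w[s]*tt[s]).sum()/w[s].sum()
for f in('s0','s5','s6','s7'): print(f,np.round([rim(f,x) for x in(-15,0,15)],2))
a=cv2.imread('pics/s7.png')
cv2.imwrite('pics/c8.png',cv2.resize(a[210:260,325:375],(600,600),interpolation=2))
E
```

```text
time_s: 10.9
eef_pos: [580.8, 57.1, 304.4]
ee_rot: [-0.112, 0.684, 0.713, 0.11]
force: [-12.2, -6.2, 11.8]
grip_width: 0.418
grip_force: 36.6
0.3103680180452244
s0 [-261.76 -264.41 -262.34]
s5 [-231.73 -234.14 -233.1 ]
s6 [-229.46 -231.83 -230.55]
s7 [-229.87 -232.12 -230.86]
```

View pics/c8.png

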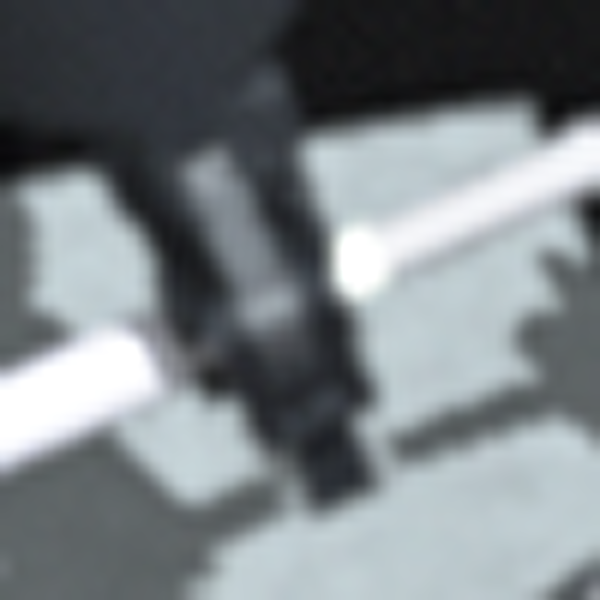

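```bash
python3 - <<'E'
from prof import *
for f in('s0','s7'):
  for z in(-8,-6,-4,0,4):
    p=prof(f,z);print(f,z,p[226:280:2].astype(int))
for f in('s0','s7'):
  b=cv2.cvtColor(cv2.imread(f'pics/{f}.png'),cv2.COLOR_BGR2GRAY).astype(int);print(b[226:240,344:364])
E
```

```text
s0 -8 [195 194 191 188 186 185 186 190 196 204 212 217 220 221 220 219 216 211
 206 201 196 195 194 193 193 192 190]
s0 -6 [197 196 193 190 189 188 192 199 207 217 227 233 236 237 235 233 231 224
 216 209 202 198 197 196 196 194 192]
s0 -4 [208 207 205 203 202 202 205 214 224 234 242 246 247 248 247 246 244 237
 229 222 214 208 207 206 206 205 204]
s0 0 [235 235 234 233 234 236 239 244 249 252 254 255 255 255 254 254 254 253
 248 244 240 236 235 235 234 234 233]
s0 4 [241 241 240 240 241 243 246 250 253 254 254 254 255 255 255 255 254 254
 252 248 245 243 242 242 242 241 241]
s7 -8 [ 64  55  49  46  46  53  68  91 121 152 181 202 214 218 218 217 215 209
 204 198 192 191 191 190 190 188 187]
s7 -6 [ 74  65  56  51  53  61  80 106 139 171 202 222 232 234 234 232 229 222
 214 206 198 194 194 192 192 190 189]
s7 -4 [ 88  75  66  59  62  72  91 121 159 195 224 240 245 247 247 245 243 236
 227 219 210 205 204 203 203 202 201]
s7 0 [111  94  82  75  73  83 104 134 174 215 244 252 254 255 254 254 254 252
 247 242 237 234 233 232 232 232 231]
s7 4 [109  95  82  74  71  72  85 113 145 185 228 
[... 1747 characters left out ...]
 195 182
  180 182]
 [120 134 132 121  99  78  64  70 144 253 255 255 255 229 195 186 181 183
  194 198]
 [101 126 130 128 121 102  78  76 135 234 255 255 245 212 187 193 197 198
  201 202]
 [ 90 126 141 150 149 125  87  70  99 172 232 233 215 200 196 198 201 201
  202 203]
 [ 99 136 158 164 159 131  85  56  62 102 158 194 198 199 200 199 199 200
  201 200]
 [ 96 131 151 144 129 109  74  49  40  60 119 175 196 200 202 202 200 200
  199 199]
 [ 80  98 116 112 100  88  66  46  37  48 102 164 195 202 203 205 202 200
  199 199]
 [ 64  65  80  85  81  76  66  49  39  50 101 164 200 205 204 203 202 199
  198 199]
 [ 52  46  57  70  71  68  64  50  42  45  89 154 197 204 203 202 201 197
  196 200]]
```

```bash
python3 -m crank '[[0,0,0,0,0,0,0.65],[0,0,0,0,0,0,0.65],[0,0,0,0,0,0,0.65],[0,0,0,0,0,0,0.65]]' 40; python3 - <<'E'
from rig import ticket
print(ticket.finish_job())
E
```

```text
time_s: 11.35
eef_pos: [580.7, 57.1, 304.4]
ee_rot: [-0.112, 0.684, 0.713, 0.11]
force: [-12.5, -5.9, 12.4]
grip_width: 0.41
grip_force: 36.6
the job is handed in; nothing more can be done
None
```

I drew the clamp about 32 mm up the rod to the tape mark, squeezed the lever shut, and handed the job in at 11.35 s still holding it at about 37 N; I measure its edge within about 1 mm of the mark, but the finger hid that edge, the lens images hint at a slip of about 0.3 mm as the lever shut, and I did not re-check the palette, pots, handle or clip stand.

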